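Tip the round beads into their cell of the sorting tray

ROBOT

A 6-joint arm with a two-finger parallel gripper is mounted at the origin on the work surface. World frame = base frame: x ahead of the robot, y to its left, z up, the work surface at z = 0. Lengths are in m, angles in rad, forces in N, time in s.
With the tool pointing down it reaches from about 0.3 to 0.875 m from the base axis. Payload 6.4 kg.
Tool frame: the origin (TCP) lies midway between the tips of the shut fingers; the grasp point (between the pads) lies 19 mm behind it; x points along the fingers, y is the direction in which the jaws open and shut, and the axes are right-handed (so a half turn about x gives the same grasp; the last joint's range is limited). The gripper opens to 85 mm and grips with 20 to 120 N. Pads are 22 mm wide; open, the fingers measure 114 mm over their backs; the gripper's body (76 mm by 85 mm) begins 54 mm behind the grasp point. The pads swing forward as they close: fully open they stand 13 mm farther back than shut.
Start: joints at [0.91, 0.181, 1.607, -0, 1.354, -0.206], TCP at [0.253, 0.517, 0.231] pointing down, gripper open.
Joint ranges: [-2.99, 2.99], [-0.89, 2.07], [0.3, 2.58], [-1.14, 4.28], [0, 2.63], [-3.12, 3.12]. Speed limits (rad/s): [2.57, 2.57, 3.01, 3.14, 3.14, 3.14].

INTERFACE

Orientations are given as a unit quaternion [w, x, y, z].
In Python, from bench import ctrl gives the robot as it stands.
- The arm moves only by the tool step_arm, never from a script. Its argument "motion" is a list of rows, each a list of 7 numbers: the shift along the tool's x, y, z in mm, then the turn, a rotation vector about the tool's x, y, z in degrees, then the closure in counts, from 0 (fully open) to 255 (shut). In form: [[tx, ty, tz, rx, ry, rz, hand], ...]. A call has 1 to 10 rows; each row is the pose to reach, as a shift and turn from the pose commanded when the call began, along the tool's axes at that moment; what a row does not reach only later rows make up. A row lasts 1/8 s, in which the tool goes at most 62.5 mm and 10.7 degrees, less where a joint would pass 70% of its speed; a pose out of reach is approached as far as the arm can. A call with a gripper value outside its range is refused whole. The fingers move at their own pace and stop on an object; the grip force is fixed at half the most. Time passes only in rows, so rows that repeat a pose let the fingers close. It gives the time, the measured TCP pose, the force and the opening at its end, in the units of the state.
- ctrl.get_obs(): the state, without advancing time (a new reading comes with each control period).
- ctrl.camera(name): name is "scene" or "top" or "wrist"; returns (picture, depth): 480x640x3 uint8, red, green, blue; 480x640 float32, m along the optical axis (not along the pixel's ray), 0 where there is no reading.
- ctrl.camera_info(name): a dict with "fx", "fy", "cx", "cy" (pixels), "T" (4x4, takes a point from camera to world coordinates); the wrist camera has in their place "hand_eye" (4x4, takes a point from camera to tool coordinates, whose origin is the TCP and whose axes are the tool frame's). Camera axes: x right, y down, z forward; pixel columns grow to the right and rows downward; lengths in m; the calibration is good to about 2 mm. A picture is of the moment at which its call begins: read the wrist's pose just before it. camera_info takes no time and is no camera call.
- ctrl.hand_in(): hands the job in, once; it reports no verdict.
The state is a dict: "time_s": time; "q": joint angles; "dq": joint speeds; "joint_efforts": joint torques, N m; "eef_pos": TCP position; "eef_rot": TCP orientation; "wrist_force": force on the tool from outside, world axes, zero at the start; "torque": the same for the moment, N m; "opening": opening from 0.0 (shut) to 1.0 (fully open).
Only numpy, scipy, OpenCV 4.12 (cv2) and the standard library are available. Lean on these libraries where they do the work, as an engineer would, in place of code of your own. Each camera call takes 0.05 s, during which the arm holds its last target. There are 200 camera calls.

TASK

One of the two bead scoops holds two round beads: pick it up by its post and tip it over the sorting tray so that both beads end up in the cell that has a round bead as sample on its rim clip. Keep the spout low over the tray, since the glaze chips if beads drop from high up. Then stand the empty scoop upright on the table again and let go.

Things in the scene. Friction and masses are not known exactly. Their poses are not given: they have to be found in the camera images.
- scoop: Loose aluminium scoop holding the round beads, 160 g (its twin, 110-170 mm away, holds cubes). Origin: centre of underside, z up; spout points to -x, at start towards the robot within 0.25 rad. Handle: upright wooden post at the back, 26 (x) by 12 (y) mm, centred at x=62, top z=75; grip it across y from above at z=60. Base x -30..75, 36 wide. Spout's lip at (-48,0,31) mm.
- sample_round: Fixed clip with a glued round bead on the rim of the right cell of a white tray (other clips and cells: cubes, tubes). ORIGIN: centre of that cell's floor, 4 mm above the table, z up. Cell inside 100 (x) by 70 (y) mm, walls 4 thick, rim at z=34. Tray: fixed, 3 cells along y, pitch 74, 108 by 226 mm. Clip on the -x wall, nearer the robot: x -79..-53, bead top z=57. +x wall bare.
- bead_a: Round blue ceramic bead, 20 mm, 11 g, origin at its centre; starts at the back of the scoop's trough. The trough is 95 mm long, 30 wide inside, walls 22 high, open at the spout; its floor slopes 14 degrees up to the spout, so beads stay at the back until the scoop is tipped nose-down beyond that; 35 to 45 degrees empties it in about 1 s.
- bead_b: Second round bead, like the first (20 mm, 11 g, origin at its centre), in front of it in the trough. Both roll freely and leave the spout forwards: they land about 20 to 50 mm ahead of the lip when it is some 30 mm above the tray's rim.
Not all that is in view belongs to the job. Leave any pink, purple or red look-alike of the scoop alone.

How it is judged:
By the outcome, as a careful person would: the job done as asked, in the order asked, and still so for the second after the job is handed in, with the robot touching nothing.
It also fails if it takes over 51 s, if anything falls off the work surface, if the arm or the gripper's body presses on something with over 40 N, if the wrist force passes 120 N, or if a joint passes its speed limit or range.

## Working session

There is one attempt and no reset: what is moved stays moved. The work goes in short steps, Python scripts to look and compute and a tool call to move; the robot and the scene stay as the last step left them, time stands still between calls to the robot, and variables do not carry over. Pictures are saved under pics/ and viewed, about 8 in all and at most 12, crops included, and the job is handed in when it is done.

Besides the shell and the picture viewer there is one more tool, called as name(argument=value, ...) on one line, values as JSON. step_arm: Moves the arm, as the interface text tells. Its arguments: {"type":"object","properties":{"motion":{"type":"array","items":{"type":"array","items":{"type":"number"}}}},"required":["motion"]}

```bash
ls; mkdir -p pics; python3 - <<'E'
from bench import ctrl
import cv2,numpy as np
o=ctrl.get_obs();print(o['time_s'],o['eef_pos'],o['eef_rot'],o['opening'])
for n in['top','scene']:
    p,d=ctrl.camera(n);cv2.imwrite(f'pics/{n}0.png',p[:,:,::-1]);np.save(f'pics/{n}0_d.npy',d)
    i=ctrl.camera_info(n);print(n,i)
print(ctrl.camera_info('wrist'))
E
```

```text
pics
0.0 [0.25224034 0.51607621 0.23036521] [ 0.68865138  0.15883118  0.68915197 -0.16000466] 1.0001371659046914
top {'fx': 441.3566222067741, 'fy': 441.3566222067741, 'cx': 320.8837822303357, 'cy': 234.42756020400492, 'T': array([[ 0.01237078, -0.99665867,  0.08073694,  0.37744542],
       [-0.999412  , -0.01490632, -0.03087817, -0.10044526],
       [ 0.03197849, -0.08030748, -0.99625704,  0.81820627],
       [ 0.        ,  0.        ,  0.        ,  1.        ]])}
scene {'fx': 591.3341186649657, 'fy': 591.3341186649657, 'cx': 323.62712637858465, 'cy': 247.59413316436783, 'T': array([[-0.04573557,  0.59384112, -0.80328139,  1.33679762],
       [ 0.99888144,  0.01752206, -0.04391872, -0.06010304],
       [-0.0120056 , -0.80439151, -0.59397825,  0.73019343],
       [ 0.        ,  0.        ,  0.        ,  1.        ]])}
{'fx': 407.7309404010994, 'fy': 407.7309404010994, 'cx': 320.1947576620084, 'cy': 235.08352497200258, 'hand_eye': array([[-6.35744138e-04, -2.85818182e-01,  9.58283655e-01,
        -1.43114965e-01],
       [ 9.99999705e-01,  2.31534411e-04,  7.32476956e-04,
        -6.53188379e-06],
       [-4.31230874e-04,  9.58283838e-01,  2.85817950e-01,
        -7.40234111e-02],
       [ 0.00000000e+00,  0.00000000e+00,  0.00000000e+00,
         1.00000000e+00]])}
```

View pics/top0.png

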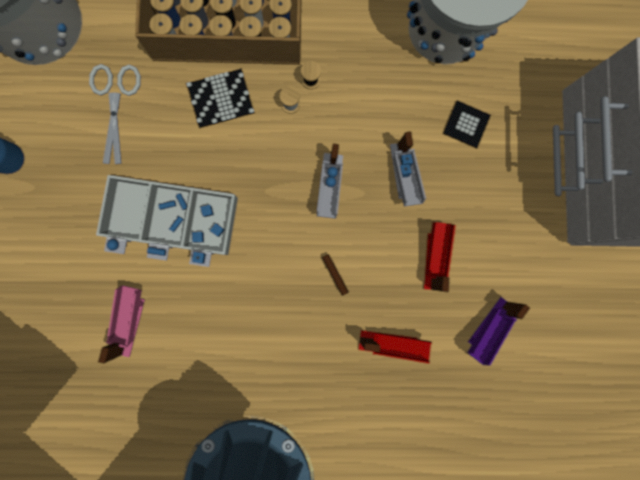

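View pics/scene0.png

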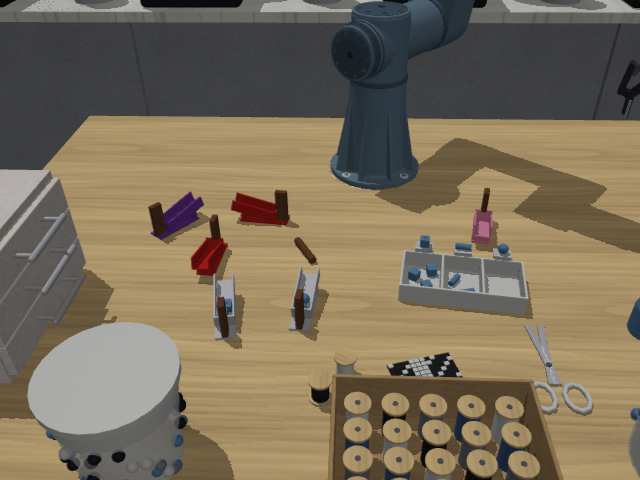

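Candidate scoops in the top view are A at (329,182) and B at (407,172), both grey. The pink, purple and red ones are excluded. Candidate clips are at (112,243), (157,251) and (200,257). I'll enlarge these to confirm.

```bash
python3 - <<'E'
import cv2,numpy as np
t=cv2.imread('pics/top0.png');s=cv2.imread('pics/scene0.png')
z=lambda im,x,y,w,h:cv2.resize(im[y:y+h,x:x+w],(400,300),interpolation=cv2.INTER_CUBIC)
o=np.vstack([np.hstack([z(t,305,125,133,100),z(t,90,165,160,120)]),np.hstack([z(s,200,255,133,100),z(s,395,225,140,105)])])
cv2.imwrite('pics/crop1.png',o)
E
```

```text
(no output)
```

View pics/crop1.png

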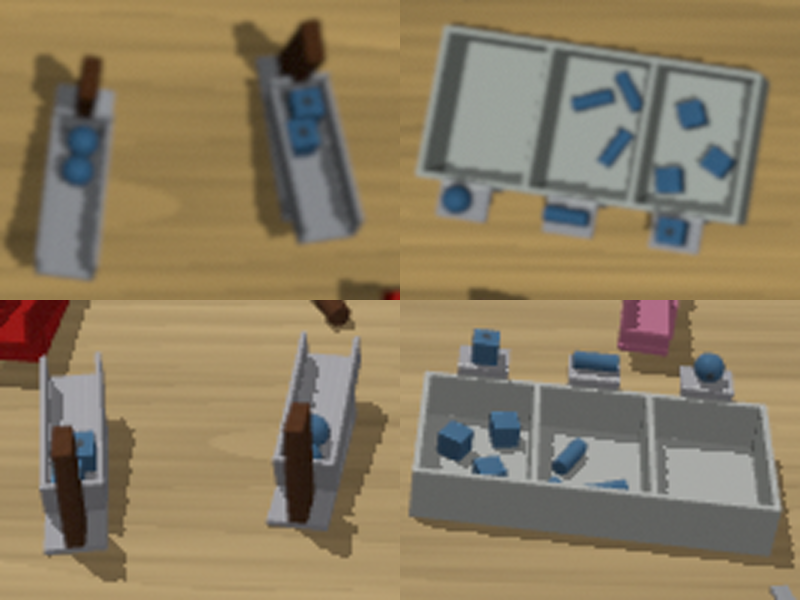

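Scoop A (left, top px (329,182)) holds the two round beads and B holds cubes. The round sample's clip is at top px (112,243), on the empty left-hand cell. Next I measure both.

```bash
cat > h.py <<'E'
import cv2,numpy as np
from scipy.spatial.transform import Rotation as R
def cloud(d,i,T):
    v,u=np.mgrid[0:480,0:640]
    P=np.stack([(u-i['cx'])/i['fx']*d,(v-i['cy'])/i['fy']*d,d],-1)
    return P@T[:3,:3].T+T[:3,3]
def ray(px,i,T,z):
    r=T[:3,:3]@np.array([(px[0]-i['cx'])/i['fx'],(px[1]-i['cy'])/i['fy'],1]);return T[:3,3]+r*(z-T[2,3])/r[2]
def tool(o): # 4x4 tool in world
    M=np.eye(4);w,x,y,z=o['eef_rot'];M[:3,:3]=R.from_quat([x,y,z,w]).as_matrix();M[:3,3]=o['eef_pos'];return M
E
python3 - <<'E'
from bench import ctrl
from h import *
i=ctrl.camera_info('top');W=cloud(np.load('pics/top0_d.npy'),i,i['T'])
hsv=cv2.cvtColor(cv2.imread('pics/top0.png'),cv2.COLOR_BGR2HSV);z=W[...,2]
print('table z',np.median(z[230:280,230:310]))
def roi(m,x,y,w,h):
    r=np.zeros_like(m);r[y:y+h,x:x+w]=m[y:y+h,x:x+w];return r
m=roi(z>.06,318,135,30,40);P=W[m];print('post top',m.sum(),P.min(0),P.max(0),np.median(P,0), 'px',np.argwhere(m).mean(0)[::-1])
m=roi((z>.01)&(hsv[...,1]<70),310,140,36,85);P=W[m]
r=cv2.minAreaRect((P[:,:2]*1000).astype(np.float32));print('scoop rect',r,cv2.boxPoints(r))
m=roi((z>.028)&(z<.05)&(hsv[...,1]<70),90,165,155,95)
k=cv2.morphologyEx(m.astype(np.uint8),cv2.MORPH_CLOSE,np.ones((45,45)))
P=W[m];r=cv2.minAreaRect((P[:,:2]*1000).astype(np.float32));print('tray rim+clips',r,cv2.boxPoints(r),np.median(P[:,2]))
# tray outer corners (from crop1, px) cast on rim plane z=.038, inner floor corners of left cell z=.004
c=lambda a,b:(90+(a-400)*.4,165+b*.4)
for n,p in dict(tl=(444,26),tr=(766,75),br=(742,222),bl=(418,176)).items(): print(n,ray(c(*p),i,i['T'],.038))
print('clip bead',ray(c(456,198),i,i['T'],.051))
for n,p in dict(b0=(82,140),b1=(78,170)).items(): print(n,ray((305+p[0]/3,125+p[1]/3),i,i['T'],.022))
cv2.imwrite('pics/m.png',m*255)
E
```

```text
table z -4.5491452166257496e-05
post top 118 [ 0.37744542 -0.1511047   0.06060826] [ 0.5960722  -0.10044526  0.81820627] [ 0.58060871 -0.14429127  0.07442375] px [334.08474576 151.45762712]
scoop rect ((528.349609375, -138.8231201171875), (35.97446060180664, 111.54232025146484), 83.69380950927734) [[ 470.9402   -150.5755  ]
 [ 581.80756  -162.82751 ]
 [ 585.75903  -127.07074 ]
 [ 474.89166  -114.818726]]
tray rim+clips ((459.70574951171875, 151.92767333984375), (227.4198760986328, 133.0162353515625), 82.13825988769531) [[378.26917   48.383675]
 [510.03516   30.189308]
 [541.14233  255.47168 ]
 [409.37634  273.66605 ]] 0.03768624973071466
tl [0.53961246 0.25348526 0.038     ]
tr [0.50868377 0.02636854 0.038     ]
br [0.4040726  0.04024296 0.038     ]
bl [0.43312811 0.26598922 0.038     ]
clip bead [0.41744782 0.23341676 0.051     ]
b0 [ 0.55770921 -0.14469339  0.022     ]
b1 [ 0.53909229 -0.14244191  0.022     ][ WARN:0@0.127] global loadsave.cpp:1063 imwrite_ Unsupported depth image for selected encoder is fallbacked to CV_8U.
```

```bash
cat >> h.py <<'E'
def Rt(yaw,tilt=0,flip=1): # yaw of scoop (deg), nose-down tilt (deg); tool x = scoop -z, tool y = flip*scoop y
    S=R.from_euler('z',yaw,degrees=True)*R.from_euler('y',-tilt,degrees=True)
    x=np.array([0,0,-1.]);y=np.array([0,flip,0.]);return S.as_matrix()@np.c_[x,y,np.cross(x,y)]
def go(M,pos,Rw): # shift mm, rotvec deg in tool axes
    return np.r_[M[:3,:3].T@(np.array(pos)-M[:3,3])*1000,R.from_matrix(M[:3,:3].T@Rw).as_rotvec(degrees=True)].round(1)
E
python3 - <<'E'
from bench import ctrl
from h import *
o=ctrl.get_obs();M=tool(o);print(M.round(3))
for f in(1,-1):print(go(M,[.575,-.143,.2],Rt(-6.5,0,f)))
E
```

```text
[[-0.001  0.439  0.898  0.252]
 [-0.001  0.898 -0.439  0.516]
 [-1.    -0.002 -0.     0.23 ]
 [ 0.     0.     0.     1.   ]]
[ 3.100e+01 -4.503e+02  5.795e+02 -1.960e+01 -0.000e+00  1.000e-01]
[ 3.100e+01 -4.503e+02  5.795e+02  1.604e+02  1.000e-01  0.000e+00]
```

step_arm(motion=[[0,-450,580,-19.6,0,0,0],[0,-450,580,-19.6,0,0,0],[0,-450,580,-19.6,0,0,0],[0,-450,580,-19.6,0,0,0],[0,-450,580,-19.6,0,0,0],[0,-450,580,-19.6,0,0,0],[0,-450,580,-19.6,0,0,0],[0,-450,580,-19.6,0,0,0],[0,-450,580,-19.6,0,0,0],[0,-450,580,-19.6,0,0,0]])

```text
time_s: 1.35
eef_pos: [0.5259, -0.0415, 0.2311]
eef_rot: [0.706, 0.04, 0.706, -0.04]
wrist_force: [-0.1, 0.7, 1.0]
opening: 1.0
```

```bash
python3 - <<'E'
from bench import ctrl
from h import *
M=tool(ctrl.get_obs());print(M.round(3)); print(go(M,[.575,-.143,.2],Rt(-6.5)))
E
```

```text
[[-0.     0.113  0.994  0.526]
 [ 0.     0.994 -0.113 -0.041]
 [-1.     0.    -0.     0.231]
 [ 0.     0.     0.     1.   ]]
[ 31.1 -95.3  60.3   0.   -0.   -0. ]
```

step_arm(motion=[[30,-95,60,0,0,0,0],[30,-95,60,0,0,0,0],[30,-95,60,0,0,0,0],[30,-95,60,0,0,0,0]])

```text
time_s: 1.85
eef_pos: [0.5738, -0.1402, 0.2007]
eef_rot: [0.705, 0.04, 0.707, -0.04]
wrist_force: [0.2, 0.9, 0.4]
opening: 1.001
```

```bash
python3 - <<'E'
from bench import ctrl
from h import *
o=ctrl.get_obs();M=tool(o);i=ctrl.camera_info('wrist');p,d=ctrl.camera('wrist');T=M@i['hand_eye']
print(o['eef_pos'],o['time_s']);np.save('pics/w1d.npy',d)
cv2.imwrite('pics/w1.png',p[:,:,::-1]);W=cloud(d,i,T);z=W[...,2]
m=(abs(W[...,0]-.58)<.06)&(abs(W[...,1]+.145)<.035)&(d>0)
P=W[m&(z>.069)&(z<.085)];print('top',len(P),P.min(0),P.max(0),np.median(P,0))
r=cv2.minAreaRect((P[:,:2]*1000).astype(np.float32));print(r)
E
```

```text
[ 0.57384816 -0.14020539  0.20067294] 1.85
top 624 [ 0.56876275 -0.14959661  0.06902239] [ 0.59486955 -0.13578184  0.07740731] [ 0.58105353 -0.14252555  0.07541323]
((581.7651977539062, -142.574951171875), (11.231218338012695, 25.527023315429688), 83.30612182617188)
```

View pics/w1.png

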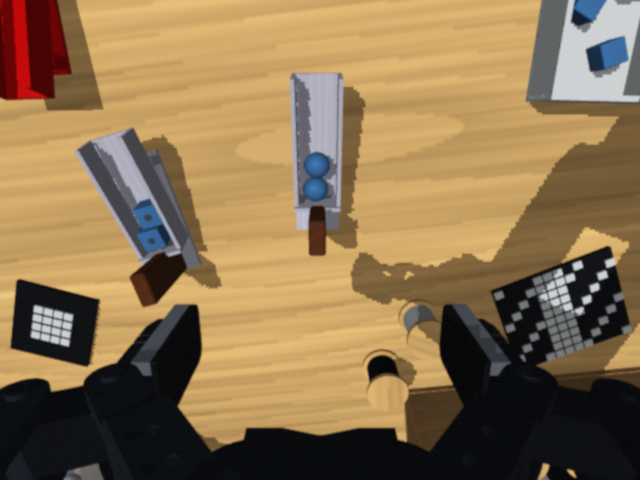

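The post top measures 25.5 x 11.2 mm at z = 75 mm, centred at (0.582, -0.143), and that fits. The wrist view shows the two round beads at (316,165) and (316,188).

```bash
python3 - <<'E'
from bench import ctrl
from h import *
M=tool(ctrl.get_obs());print(go(M,[.5818,-.1426,.041],Rt(-6.7)))
E
```

```text
[160.2  -2.1   8.1   0.3  -0.   -0. ]
```

step_arm(motion=[[0,-2,8,0,0,0,0],[50,-2,8,0,0,0,0],[90,-2,8,0,0,0,0],[90,-2,8,0,0,0,0]])

```text
time_s: 2.4
eef_pos: [0.58, -0.1416, 0.1085]
eef_rot: [0.704, 0.04, 0.708, -0.039]
wrist_force: [-0.4, 0.4, 0.6]
opening: 0.998
```

```bash
python3 - <<'E'
from bench import ctrl
from h import *
o=ctrl.get_obs();M=tool(o);print(o['eef_pos'],go(M,[.5818,-.1426,.041],Rt(-6.7)))
E
```

```text
[ 0.58003208 -0.14157777  0.10848666] [67.5 -1.   2.3  0.3 -0.4 -0.1]
```

step_arm(motion=[[30,-1,2,0,0,0,0],[55,-1,2,0,0,0,0],[67,-1,2,0,0,0,0],[67,-1,2,0,0,0,0],[67,-1,2,0,0,0,120],[67,-1,2,0,0,0,255],[67,-1,2,0,0,0,255],[67,-1,2,0,0,0,255],[67,-1,2,0,0,0,255]])

```text
time_s: 3.52
eef_pos: [0.5842, -0.1449, 0.0446]
eef_rot: [0.706, 0.04, 0.706, -0.04]
wrist_force: [0.5, -0.1, 1.2]
opening: 0.126
```

step_arm(motion=[[0,0,0,0,0,0,255],[0,0,0,0,0,0,255],[-15,0,0,0,0,0,255],[-40,0,0,0,0,0,255],[-80,0,0,0,0,0,255],[-100,0,0,0,0,0,255],[-100,0,0,0,0,0,255]])

```text
time_s: 4.4
eef_pos: [0.5851, -0.1452, 0.1462]
eef_rot: [0.707, 0.039, 0.705, -0.04]
wrist_force: [-1.2, -0.4, -2.0]
opening: 0.131
```

```bash
python3 - <<'E'
from bench import ctrl
from h import *
o=ctrl.get_obs();M=tool(o);i=ctrl.camera_info('wrist');p,d=ctrl.camera('wrist');W=cloud(d,i,i['hand_eye'])
print(o['eef_pos'],o['time_s'],M.round(3).tolist(),o['wrist_force'])
cv2.imwrite('pics/w2.png',p[:,:,::-1])
hsv=cv2.cvtColor(p,cv2.COLOR_RGB2HSV)
# aluminium in tool frame: near, low saturation, within +-25mm y
m=(d>0)&(hsv[...,1]<70)&(abs(W[...,1])<.025)&(W[...,2]<-.02)&(W[...,2]>-.13)&(W[...,0]<.06)&(W[...,0]>-.02)
P=W[m]*1000;print(len(P),P.min(0),P.max(0))
# trough wall tops / floor: slope x vs z in tool frame
for a in range(-115,-20,10):
    q=P[(P[:,2]>a)&(P[:,2]<a+10)]
    if len(q):print(a,len(q),np.percentile(q[:,0],[3,50,97]).round(1),np.percentile(q[:,1],[1,99]).round(1))
E
```

```text
[ 0.58512628 -0.1451825   0.14617528] 4.4 [[0.003, 0.112, 0.994, 0.585], [-0.002, 0.994, -0.112, -0.145], [-1.0, -0.001, 0.004, 0.146], [0.0, 0.0, 0.0, 1.0]] [-1.24335792 -0.41122507 -1.96944415]
22310 [ -10.14642495  -17.52772109 -111.45427125] [ 36.76604526  18.94814352 -20.00018527]
-115 2094 [-7.5 13.9 15.6] [-15.8  17.2]
-105 3918 [-7.7 15.4 17.8] [-17.   18.4]
-95 3507 [-5.2 17.9 20.2] [-17.   18.4]
-85 3168 [-2.7 20.4 22.7] [-16.9  18.4]
-75 2832 [-0.1 22.9 25.1] [-16.9  18.5]
-65 2574 [ 2.4 25.4 27.6] [-16.9  18.5]
-55 1378 [ 4.7 26.2 29.8] [-16.9  18.6]
-45 1211 [ 7.1 26.2 32.5] [-17.   18.6]
-35 1176 [ 9.4 31.3 34.7] [-17.   18.6]
-25 452 [11.7 24.6 36.2] [-16.8  18.6]
```

View pics/w2.png

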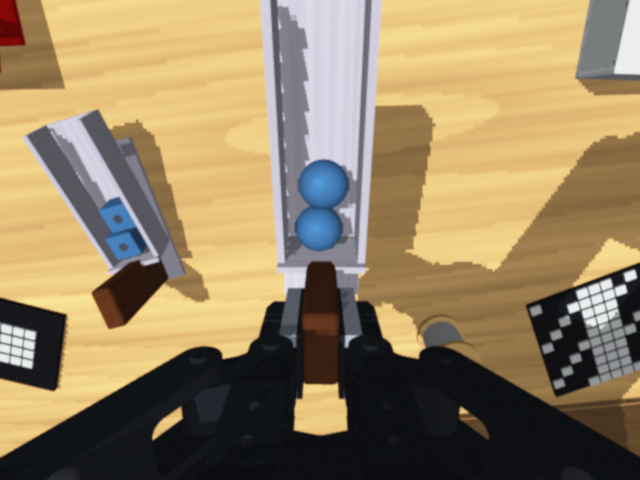

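```bash
cat > plan.py <<'E'
from bench import ctrl
from h import *
C=np.array([.482,.222,.004]);Y=-7.8
L=np.array([13.5,.8,-111.5])/1000
def pose(tilt,lx,lz,ly=0):
    lip=C+R.from_euler('z',Y,degrees=True).apply([lx/1000,ly/1000,0]);lip[2]=lz
    Rw=Rt(Y,tilt);return lip-Rw@L,Rw
E
python3 - <<'E'
from plan import *
M=tool(ctrl.get_obs())
for t,lx,lz in[(0,33,.115),(8,33,.085),(20,33,.076),(30,33,.070),(40,33,.066)]:
    p,Rw=pose(t,lx,lz);print(t,p.round(4),go(M,p,Rw))
E
```

```text
0 [0.6251 0.2016 0.1285] [ 15.8 348.8   1.8   1.3   0.    0. ]
8 [0.6221 0.202  0.1139] [ 3.040e+01  3.488e+02 -1.200e+00  1.300e+00 -8.000e+00 -1.000e-01]
20 [0.6138 0.2031 0.1268] [ 1.75e+01  3.49e+02 -9.50e+00  1.30e+00 -2.00e+01 -2.00e-01]
30 [0.6036 0.2045 0.1374] [ 6.800e+00  3.493e+02 -1.990e+01  1.300e+00 -3.000e+01 -3.000e-01]
40 [0.5906 0.2063 0.148 ] [ -3.7 349.6 -32.9   1.3 -40.   -0.5]
```

step_arm(motion=[[0,20,0,0,0,0,255],[0,55,0,0,0,0,255],[0,95,0,1.3,0,0,255],[0,140,0,1.3,0,0,255],[0,185,0,1.3,0,0,255],[0,230,0,1.3,0,0,255],[5,275,1,1.3,0,0,255],[10,315,1,1.3,0,0,255],[15,340,2,1.3,0,0,255],[15,349,2,1.3,0,0,255]])

```text
time_s: 5.7
eef_pos: [0.6232, 0.2042, 0.1268]
eef_rot: [0.704, 0.047, 0.707, -0.047]
wrist_force: [0.6, -0.4, -1.7]
opening: 0.132
```

step_arm(motion=[[0,0,0,0,0,0,255],[0,0,0,0,0,0,255]])

```text
time_s: 5.95
eef_pos: [0.6252, 0.2009, 0.1292]
eef_rot: [0.705, 0.048, 0.706, -0.048]
wrist_force: [-0.2, -0.7, -2.5]
opening: 0.131
```

```bash
python3 - <<'E'
from plan import *
o=ctrl.get_obs();M=tool(o);i=ctrl.camera_info('wrist');p,d=ctrl.camera('wrist')
print(o['eef_pos'],o['time_s'],o['wrist_force'])
cv2.imwrite('pics/w3.png',p[:,:,::-1])
W=cloud(d,i,M@i['hand_eye']);z=W[...,2]
# cell geometry in estimated tray frame
Q=R.from_euler('z',-Y,degrees=True).apply((W.reshape(-1,3)-C))*1000
Q=Q.reshape(480,640,3)
rim=(abs(Q[...,2]-34)<2.5)&(abs(Q[...,0])<75)&(abs(Q[...,1])<60)&(d>0)
q=Q[rim];
for lo,hi in[(-60,-40),(40,60)]:
    s=q[(q[:,0]>lo)&(q[:,0]<hi)&(abs(q[:,1])<30)];print('x wall',lo,len(s),np.percentile(s[:,0],[5,50,95]) if len(s) else '')
for lo,hi in[(-46,-28),(28,46)]:
    s=q[(q[:,1]>lo)&(q[:,1]<hi)&(abs(q[:,0])<40)];print('y wall',lo,len(s),np.percentile(s[:,1],[5,50,95]) if len(s) else '')
s=Q[(abs(Q[...,2])<3)&(abs(Q[...,0])<49)&(abs(Q[...,1])<34)&(d>0)];print('floor z',np.median(s[:,2]))
for t,lx,lz in[(0,33,.115),(8,33,.085),(20,33,.076),(30,33,.070),(40,33,.066)]:
    a,Rw=pose(t,lx,lz);print(t,go(M,a,Rw))
E
```

```text
[0.62516909 0.20090819 0.12918197] 5.95 [-0.2312672  -0.73562033 -2.4509896 ]
x wall -60 0 
x wall 40 9 [49.98211026 51.5504168  52.72923078]
y wall -46 414 [-35.32225495 -33.47667687 -31.64817076]
y wall 28 457 [38.44542342 40.2381485  42.28856867]
floor z nan
0 [ 0.7  0.7 -0.2 -0.  -0.   0. ]
8 [15.3  0.7 -3.2 -0.  -8.   0. ]
20 [  2.4   0.7 -11.5  -0.  -20.    0. ]
30 [ -8.3   0.7 -21.9   0.  -30.    0. ]
40 [-18.8   0.7 -35.    0.  -40.    0. ]
  return _methods._mean(a, axis=axis, dtype=dtype,
  ret = ret.dtype.type(ret / rcount)
```

View pics/w3.png

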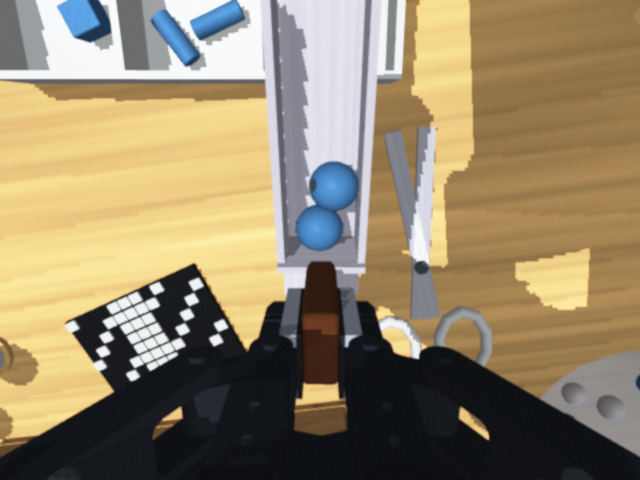

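Both beads are still in the trough at (333,186) and (318,228). The tray walls put the cell about 3 mm further in +y than I'd estimated, so I correct for that and pour.

step_arm(motion=[[0,4,0,0,0,0,255],[8,4,-1,0,-4,0,255],[15,4,-3,0,-8,0,255],[15,4,-3,0,-8,0,255],[9,4,-7,0,-14,0,255],[2,4,-11.5,0,-20,0,255],[-8,4,-22,0,-30,0,255],[-19,4,-35,0,-40,0,255],[-19,4,-35,0,-40,0,255],[-19,4,-35,0,-40,0,255]])

```text
time_s: 7.25
eef_pos: [0.591, 0.2103, 0.1486]
eef_rot: [0.904, 0.028, 0.422, -0.062]
wrist_force: [0.7, -0.0, -1.9]
opening: 0.129
```

step_arm(motion=[[0,0,0,0,0,0,255],[0,0,0,0,0,0,255],[0,0,0,0,0,0,255],[0,0,0,0,0,0,255],[0,0,0,0,0,0,255],[0,0,0,0,0,0,255],[0,0,0,0,0,0,255],[0,0,0,0,0,0,255]])

```text
time_s: 8.25
eef_pos: [0.5911, 0.2105, 0.1483]
eef_rot: [0.904, 0.029, 0.422, -0.061]
wrist_force: [-0.1, 0.2, -1.8]
opening: 0.131
```

```bash
python3 - <<'E'
from plan import *
o=ctrl.get_obs();M=tool(o);print(o['eef_pos'],o['time_s'],o['wrist_force'],(M@np.r_[L,1])[:3])
z=lambda im,x,y,w,h:cv2.resize(im[y:y+h,x:x+w],(400,300),interpolation=cv2.INTER_CUBIC)
w=ctrl.camera('wrist')[0];t=ctrl.camera('top')[0];s=ctrl.camera('scene')[0]
cv2.imwrite('pics/c4.png',np.vstack([np.hstack([cv2.resize(w,(400,300)),z(t,80,130,200,150)]),np.hstack([z(s,380,190,200,150),np.zeros((300,400,3),np.uint8)])])[:,:,::-1])
E
```

```text
[0.59109567 0.21054384 0.14829606] 8.25 [-0.07968557  0.17604036 -1.83672598] [0.51516573 0.2216874  0.06628627]
```

View pics/c4.png

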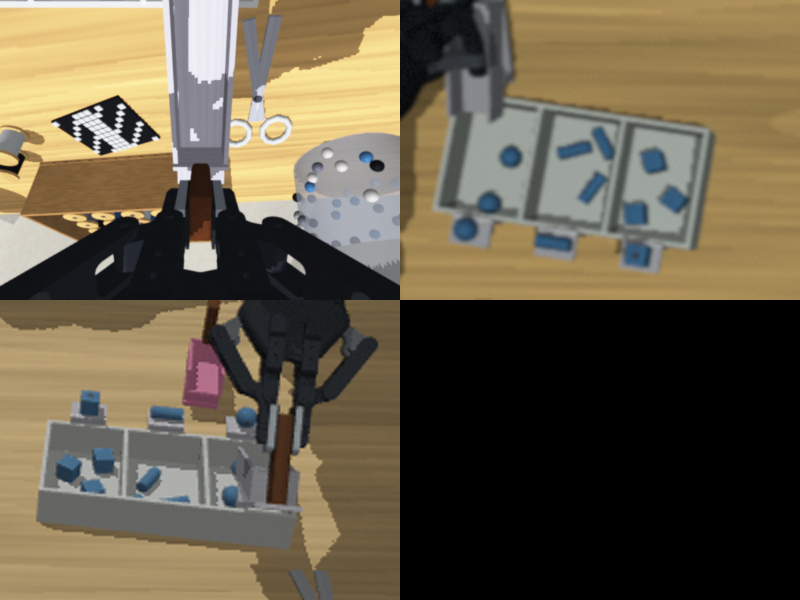

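Both beads are in the round-sample cell, at crop px (510,156) and (488,202), and the trough is empty. Now I raise, level out and go back to the original spot.

```bash
python3 - <<'E'
from plan import *
M=tool(ctrl.get_obs())
for n,p,Rw in[('up',[.591,.2105,.21],Rt(-7.8,40)),('lev',[.615,.2075,.19],Rt(-7.8,0)),('lev20',[.605,.209,.205],Rt(-7.8,20))]:print(n,go(M,p,Rw))
E
```

```text
up [-47.3  -0.   39.6   0.    0.   -0. ]
lev [-16.5   0.2  45.2   0.   40.   -0. ]
lev20 [-34.4   0.4  47.1   0.   20.   -0. ]
```

step_arm(motion=[[-24,0,20,0,0,0,255],[-47,0,40,0,0,0,255],[-41,0,44,0,10,0,255],[-34,0,47,0,20,0,255],[-25,0,46,0,30,0,255],[-16,0,45,0,40,0,255],[-16,0,45,0,40,0,255],[-16,0,45,0,40,0,255]])

```text
time_s: 9.4
eef_pos: [0.6147, 0.2072, 0.1889]
eef_rot: [0.706, 0.048, 0.705, -0.048]
wrist_force: [-0.6, 0.1, -1.2]
opening: 0.127
```

```bash
python3 - <<'E'
from plan import *
o=ctrl.get_obs();M=tool(o);i=ctrl.camera_info('wrist');p,d=ctrl.camera('wrist');W=cloud(d,i,i['hand_eye'])
print(o['eef_pos'],o['time_s'],go(M,[.585,-.145,.15],Rt(-6.7)))
hsv=cv2.cvtColor(p,cv2.COLOR_RGB2HSV)
m=(d>0)&(hsv[...,1]<70)&(abs(W[...,1])<.025)&(W[...,2]<-.02)&(W[...,2]>-.13)&(W[...,0]<.06)&(W[...,0]>-.02)
P=W[m]*1000;print(P.min(0))
for a in(-115,-105,-65,-35):
    q=P[(P[:,2]>a)&(P[:,2]<a+10)];print(a,np.percentile(q[:,0],[3,50,97]).round(1))
E
```

```text
[0.61474689 0.20721155 0.18890956] 9.4 [ 3.91e+01 -3.53e+02  1.80e+01 -1.10e+00  1.00e-01  0.00e+00]
[  -9.56679458  -17.58632529 -111.4841175 ]
-115 [-7.4 13.9 15.7]
-105 [-7.6 15.4 17.8]
-65 [ 2.4 25.4 27.6]
-35 [ 9.8 32.9 35. ]
```

The grip is unchanged. I carry it back, level.

step_arm(motion=[[0,-20,0,0,0,0,255],[0,-60,2,0,0,0,255],[0,-105,4,-1,0,0,255],[0,-150,8,-1,0,0,255],[0,-195,12,-1,0,0,255],[5,-240,15,-1,0,0,255],[15,-285,18,-1,0,0,255],[25,-325,18,-1,0,0,255],[35,-348,18,-1,0,0,255],[39,-353,18,-1,0,0,255]])

```text
time_s: 10.7
eef_pos: [0.5841, -0.1465, 0.1509]
eef_rot: [0.706, 0.042, 0.706, -0.043]
wrist_force: [-1.0, -0.0, -1.4]
opening: 0.131
```

step_arm(motion=[[0,0,0,0,0,0,255],[0,0,0,0,0,0,255],[25,0,0,0,0,0,255],[55,0,0,0,0,0,255],[80,0,0,0,0,0,255],[90,0,0,0,0,0,255],[90,0,0,0,0,0,255],[90,0,0,0,0,0,255]])

```text
time_s: 11.7
eef_pos: [0.5863, -0.1451, 0.0619]
eef_rot: [0.707, 0.041, 0.705, -0.042]
wrist_force: [-0.0, 0.2, -1.8]
opening: 0.13
```

```bash
python3 - <<'E'
from plan import *
o=ctrl.get_obs();M=tool(o);print(o['time_s'],go(M,[.585,-.145,.0446],Rt(-6.7)),o['wrist_force'])
E
```

```text
11.7 [17.3 -0.  -1.3 -0.   0.1  0. ] [-1.43855826e-03  1.70788468e-01 -1.80164269e+00]
```

step_arm(motion=[[8,0,0,0,0,0,255],[13,0,0,0,0,0,255],[15,0,0,0,0,0,255],[15,0,0,0,0,0,255],[15,0,0,0,0,0,255]])

```text
time_s: 12.32
eef_pos: [0.5854, -0.1451, 0.0456]
eef_rot: [0.706, 0.042, 0.706, -0.042]
wrist_force: [0.2, 0.3, -1.6]
opening: 0.13
```

step_arm(motion=[[1,0,0,0,0,0,255],[1,0,0,0,0,0,255],[1,0,0,0,0,0,255]])

```text
time_s: 12.7
eef_pos: [0.5854, -0.145, 0.0446]
eef_rot: [0.706, 0.042, 0.706, -0.042]
wrist_force: [-0.1, 0.2, -1.6]
opening: 0.13
```

step_arm(motion=[[0.7,0,0,0,0,0,255],[0.7,0,0,0,0,0,255],[0.7,0,0,0,0,0,255]])

```text
time_s: 13.08
eef_pos: [0.5855, -0.145, 0.0445]
eef_rot: [0.706, 0.042, 0.706, -0.042]
wrist_force: [-3.2, 0.8, 5.8]
opening: 0.13
```

Contact is felt (wrist force went from -1.6 to +5.8 N), so I release and back straight up.

step_arm(motion=[[-0.5,0,0,0,0,0,255],[-0.5,0,0,0,0,0,225],[-0.5,0,0,0,0,0,190],[-0.5,0,0,0,0,0,140],[-0.5,0,0,0,0,0,80],[-0.5,0,0,0,0,0,40],[-0.5,0,0,0,0,0,40]])

```text
time_s: 13.95
eef_pos: [0.5853, -0.145, 0.0443]
eef_rot: [0.706, 0.042, 0.706, -0.042]
wrist_force: [-0.1, -0.2, -0.6]
opening: 0.845
```

step_arm(motion=[[-10,0,0,0,0,0,40],[-30,0,0,0,0,0,40],[-65,0,0,0,0,0,40],[-110,0,0,0,0,0,40],[-160,0,0,0,0,0,40],[-180,0,0,0,0,0,40],[-180,0,0,0,0,0,40],[-180,0,0,0,0,0,40]])

```text
time_s: 14.95
eef_pos: [0.5843, -0.1445, 0.2224]
eef_rot: [0.705, 0.042, 0.707, -0.041]
wrist_force: [-0.8, -0.2, -1.2]
opening: 0.842
```

```bash
python3 - <<'E'
from plan import *
o=ctrl.get_obs();M=tool(o);i=ctrl.camera_info('wrist')
w,d=ctrl.camera('wrist');t,dt=ctrl.camera('top');s=ctrl.camera('scene')[0]
print(o['time_s'],o['eef_pos'],o['opening'],o['wrist_force'])
W=cloud(d,i,M@i['hand_eye']);z=W[...,2]
m=(abs(W[...,0]-.585)<.05)&(abs(W[...,1]+.145)<.03)&(d>0)&(z>.071)&(z<.085);P=W[m]
print('post top',P.mean(0),cv2.minAreaRect((P[:,:2]*1000).astype(np.float32)))
i=ctrl.camera_info('top');hsv=cv2.cvtColor(t,cv2.COLOR_RGB2HSV)
b=cv2.inRange(hsv,(95,110,40),(120,255,255));b[:,:90]=0;b[:,245:]=0;b[:165]=0;b[265:]=0
n,_,st,c=cv2.connectedComponentsWithStats(b)
for k in range(1,n):
    if st[k,4]>15:
        q=ray(c[k],i,i['T'],.014);f=R.from_euler('z',-Y,degrees=True).apply(q-C)*1000;print('blob',c[k].round(1),st[k,4],'cell xy',f.round(1))
zz=lambda im,x,y,w,h:cv2.resize(im[y:y+h,x:x+w],(400,300),interpolation=cv2.INTER_CUBIC)
cv2.imwrite('pics/c5.png',np.vstack([np.hstack([cv2.resize(w,(400,300)),zz(t,90,165,160,120)]),np.hstack([zz(s,200,250,133,100),zz(s,395,225,140,105)])])[:,:,::-1])
E
```

```text
14.95 [ 0.58425057 -0.14450661  0.22241866] 0.8423694395666562 [-0.7535056  -0.18033234 -1.23093608]
post top [ 0.5826753  -0.14389559  0.07530768] ((583.2798461914062, -143.7629852294922), (11.847524642944336, 25.454069137573242), 82.9767837524414)
```

View pics/c5.png

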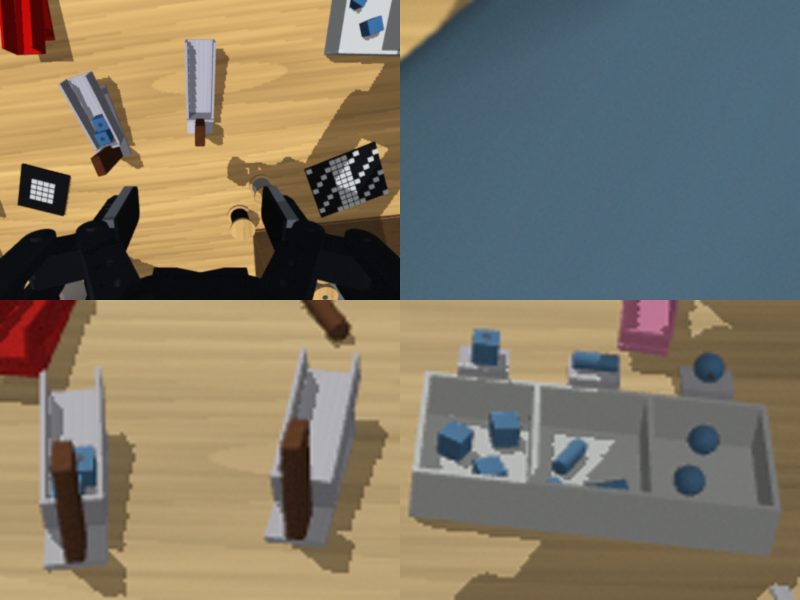

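The scene crop shows both round beads inside the round-sample cell, at (703,438) and (690,480). The empty scoop stands upright at (310,450), post top at z = 75 mm, and its twin hasn't moved. The top view of the tray was hidden by the arm. The gripper is clear of everything, so I hand in.

```bash
python3 - <<'E'
from bench import ctrl
print(ctrl.hand_in())
E
```

```text
the job is handed in; nothing more can be done
None
```

I poured both round beads into the cell with the round sample. Then I stood the empty scoop upright again, within about 2 mm of where it started, and let go. I handed in at about 15 s of the 51 s allowed.

- **Pour:** the lip was about 28 mm above the tray's rim, tipped to 40 degrees.
- **Scoop:** the post top reads z = 75 mm, as it did before the grasp, so the scoop is standing flat. The trough is empty and the gripper is 0.15 m clear above it.
- **Beads:** the scene camera shows both beads resting in the right cell.
- **Forces:** the largest wrist force at the end of any move was about 7 N, when setting the scoop down.
- **Failed or disagreed:** the final top-camera bead check found nothing because the arm hid the tray. An earlier top view, just after the pour, did show both beads in the cell. My first estimate of the cell was about 3 mm off in y, and I corrected it from the wrist view before tipping.

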